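# Knock the jammed pebble out of the grit bottle

### The job

One of the two square plastic bottles lying on the bench is open and has a pebble jammed in its neck. Pick that bottle up, tip its mouth well down over the steel pan and rap the rim on the pan's edge until the pebble drops into the pan, then lay the bottle back on the bench on its side, clear of the pan. Leave the capped bottle where it is.

Things in the scene. Friction and masses are not known exactly. Their poses are not given: they have to be found in the camera images.
- bottle_mid (a point): Middle of the open off-white bottle, 0.15 kg, lying on one side; body 90 long x 46 wide x 46 mm high, underside 23 mm below this point. +x runs along it to the mouth, z is up as it lies. From 47 to 83 mm along +x the neck carries a white collar 33 mm across, open on top and ending in the round rim ring (mouth at 83 mm); the collar's underside is 21.5 mm below this point.
- pebble_mid (a point): Centre of the red-brown pebble, 23 mm across, 20 g, in the neck 66 mm along +x from bottle_mid, seen from above and at the mouth. The sprung collar sits 5.5 mm low and pinches it. With the bottle tipped mouth down (30 to 45 degrees is good), a knock of 4 to 10 N on the collar's underside, anywhere on its length, pushes it up and the pebble slides out; the collar springs back.
- pan: Open dark steel pan, fixed to the bench; origin at the centre of its underside. Outside 150 mm along its x, 190 mm along its y, 50 mm high; upright walls 6 mm thick whose top edges are the hard edge to rap on (any of the four). Floor 6 mm thick.
- capped_mid (a point): Middle of the body of the other bottle, same square body and lying the same way, but closed with a black cap of 37 mm diameter and 30 mm length at its +x end. Must stay where it is.
There are look-alikes about, which are no part of the job. What is shaped like the part that bears bottle_mid but blue, orange or red is not meant.

How it is judged:
By the outcome, as a careful person would: the job done as asked, in the order asked, and still so for the second after the job is handed in, with the robot touching nothing.
It also fails if it takes over 40 s, if anything falls off the work surface, if the arm or the gripper's body presses on something with over 40 N, if the wrist force passes 120 N, or if a joint passes its speed limit or range.

### The arm

A 6-joint arm with a two-finger parallel gripper is mounted at the origin on the work surface. World frame = base frame: x ahead of the robot, y to its left, z up, the work surface at z = 0. Lengths are in m, angles in rad, forces in N, time in s.
With the tool pointing down it reaches from about 0.325 to 0.925 m from the base axis. Payload 3.1 kg.
Tool frame: the origin (TCP) lies at the very end of the fingers, on their centre line; the grasp point (between the pads) lies 19 mm behind it (manip.tcp_to_grasp is the distance from the TCP to the grasp point, in m); z points along the fingers, x is the direction in which the jaws open and shut, and the axes are right-handed (so a half turn about z gives the same grasp; the last joint's range is limited). The gripper opens to 85 mm and grips with 20 to 120 N. Pads are 22 mm wide; open, the fingers measure 114 mm over their backs; the gripper's body (76 mm by 85 mm) begins 54 mm behind the grasp point. The pads swing forward as they close: fully open they stand 13 mm farther back than shut.
Start: joints at [-0.112, 0.217, 1.613, -0, 1.311, -0.112], TCP at [0.625, 0, 0.231] pointing down, gripper open.
Joint ranges: [-2.75, 2.75], [-0.78, 2.1], [0.31, 2.55], [-1.13, 4.27], [0.13, 2.63], [-2.58, 2.58]. Speed limits (rad/s): [2.79, 2.79, 3.14, 3.14, 3.14, 3.14].

### API

Orientations are given as a rotation vector (axis times angle).
In Python, from plant import manip gives the robot as it stands.
- The arm moves only by the tool servo_tool, never from a script. Its argument "deltas" is a list that holds one entry, the list of rows, each a list of 7 numbers: the turn, a rotation vector about the tool's x, y, z in rad, then the shift along the tool's x, y, z in mm, then the finger opening in mm, from 0 to 85.4. In form: [[[wx, wy, wz, dx, dy, dz, claw], ...]]. A call has exactly 10 rows; each row is the pose to reach, as a shift and turn from the pose commanded when the call began, along the tool's axes at that moment; what a row does not reach only later rows make up. A row lasts 1/10 s, in which the tool goes at most 50 mm and 8.59 degrees, less where a joint would pass 70% of its speed; a pose out of reach is approached as far as the arm can. A call with a gripper value outside its range is refused whole. The fingers move at their own pace and stop on an object; "force" is the grip in N (left out, the last holds). Time passes only in rows, so rows that repeat a pose let the fingers close, or fill a call up. It gives the time, the measured TCP pose, the force and the opening at its end, in the units of the state.
- manip.sense(): the state, without advancing time (a new reading comes with each control period).
- manip.get_image(name): name is "scene" or "side" or "wrist"; returns (picture, depth): 400x640x3 uint8, red, green, blue; 400x640 float32, m along the optical axis (not along the pixel's ray), 0 where there is no reading.
- manip.camera_model(name): a dict with "fx", "fy", "cx", "cy" (pixels), "R" (3x3) and "t" (3): a world point X has camera coordinates R X + t. Camera axes: x right, y down, z forward; pixel columns grow to the right and rows downward; lengths in m; the calibration is good to about 2 mm. A picture is of the moment at which its call begins: read the wrist's pose just before it. camera_model takes no time and is no camera call; for the wrist camera it gives the pose at the moment of the call.
- manip.close_job(): hands the job in, once; it reports no verdict.
Trained networks look in the newest picture that a camera, given by its name, has taken for a name from the list of things; names that differ only in an ending like _2 or _b are one class to them, and where a whole thing is asked for, a point or a joint stands for the part that bears it (a point fixed in the world has none). Each returns a list of dicts, best first, with "confidence" (0 to 1); they miss things now and then, are a little off and sometimes report something else, mostly with a low value. They report only what shows in the picture. A call takes as long as a camera call. They do not tell look-alikes from the thing itself.
- manip.spot_in(camera, thing): "extent" ([centre column, centre row, width, height] in pixels, round what is visible of it).
- manip.regions_of(camera, thing): "mask" (400x640 bool, what is visible of it) and "extent" ([centre column, centre row, width, height] in pixels, round what is visible of it).
- manip.mark_of(camera, thing): "pixel" ([row, column] in pixels: a listed point, or the origin of a listed thing).
The state is a dict: "time": time; "joints": joint angles; "joint_velocities": joint speeds; "joint_efforts": joint torques, N m; "ee_pos": TCP position; "tcp_rot": TCP orientation; "wrist_force": force on the tool from outside, world axes, zero at the start; "wrist_torque": the same for the moment, N m; "finger_gap": finger opening in m.
Only numpy, scipy, OpenCV 4.12 (cv2) and the standard library are available. Lean on these libraries where they do the work, as an engineer would, in place of code of your own. Each camera call takes 0.05 s, during which the arm holds its last target.

## Working session

There is one attempt and no reset: what is moved stays moved. The work goes in short steps, Python scripts to look and compute and a tool call to move; the robot and the scene stay as the last step left them, time stands still between calls to the robot, and variables do not carry over. Pictures are saved under pics/ and viewed, and the job is handed in when it is done.

Besides the shell and the picture viewer there is one more tool, called after ">>>" as a command line: name --argument value ..., lists and objects as JSON in quotes. servo_tool: Moves the arm, as the interface text tells. Its arguments: {"type":"object","properties":{"deltas":{"type":"array"},"force":{"type":"number"}},"required":["deltas"]}

```bash
ls; mkdir -p pics; cat > h.py <<'E'
import numpy as np, cv2
from scipy.spatial.transform import Rotation as Ro
from plant import manip
def save(name,cam):
    im,d=manip.get_image(cam); cv2.imwrite(f'pics/{name}.png',im[:,:,::-1]); return im,d
def world(cam,u,v,z,m=None):
    m=m or manip.camera_model(cam)
    R=np.array(m['R']);t=np.array(m['t'])
    return R.T@(np.array([(u-m['cx'])/m['fx']*z,(v-m['cy'])/m['fy']*z,z])-t)
def cloud(cam,d,mask):
    v,u=np.nonzero(mask&(d>0)); m=manip.camera_model(cam); z=d[v,u]
    P=np.stack([(u-m['cx'])/m['fx']*z,(v-m['cy'])/m['fy']*z,z],1)
    return (P-np.array(m['t']))@np.array(m['R'])
def proj(cam,X):
    m=manip.camera_model(cam);c=np.array(m['R'])@X+np.array(m['t'])
    return m['fx']*c[0]/c[2]+m['cx'],m['fy']*c[1]/c[2]+m['cy']
E
python3 - <<'E'
from h import *
im,d=save('scene0','scene')
for th in ['bottle_mid','pebble_mid','pan','capped_mid']:
    for r in manip.mark_of('scene',th):
        v,u=r['pixel']; z=d[int(v),int(u)]
        print(th,r['confidence'],v,u,world('scene',u,v,z).round(3))
save('side0','side')
print(manip.sense())
E
```

```text
pics
bottle_mid 0.9 208.7 421.1 [0.297 0.245 0.046]
bottle_mid 0.66 277.9 458.8 [0.405 0.4   0.047]
bottle_mid 0.66 156.6 281.2 [ 0.369 -0.12   0.045]
bottle_mid 0.62 288.4 394.5 [0.508 0.301 0.047]
pebble_mid 0.45 263.0 411.6 [0.43  0.298 0.038]
pan 0.93 238.1 293.8 [0.521 0.038 0.008]
capped_mid 0.9 159.5 205.7 [ 0.66  -0.009  0.402]
{'time': 0.3, 'joints': array([-1.12194499e-01,  2.17257492e-01,  1.61396103e+00,  3.83311498e-06,
        1.31130862e+00, -1.12226132e-01]), 'joint_velocities': array([ 0.0001806 , -0.00118932, -0.00463125,  0.00045265,  0.00136912,
        0.00016301]), 'joint_efforts': array([ 3.39172266e-04, -3.96319878e+01, -3.03571951e+01, -1.49604543e-04,
        5.98511979e-03, -4.52494277e-06]), 'ee_pos': array([6.24703700e-01, 6.01357752e-05, 2.30784840e-01]), 'tcp_rot': array([-3.14148399e+00, -4.81406939e-05,  1.45795866e-03]), 'wrist_force': array([-0.22067954, -0.17639977, -0.09982472]), 'wrist_torque': array([-0.0534972 ,  0.00829154, -0.02899512]), 'finger_gap': 0.08520977600314321}
```

View pics/scene0.png

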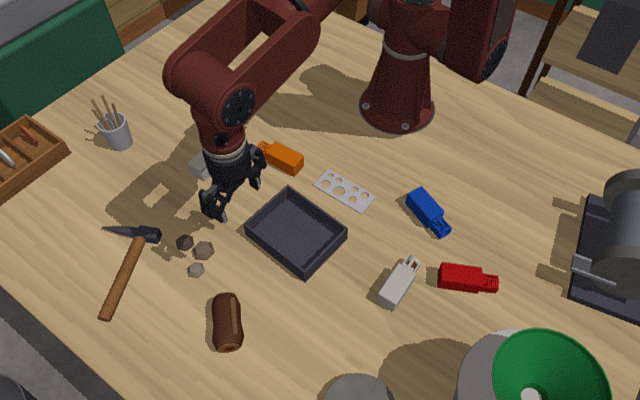

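View pics/side0.png

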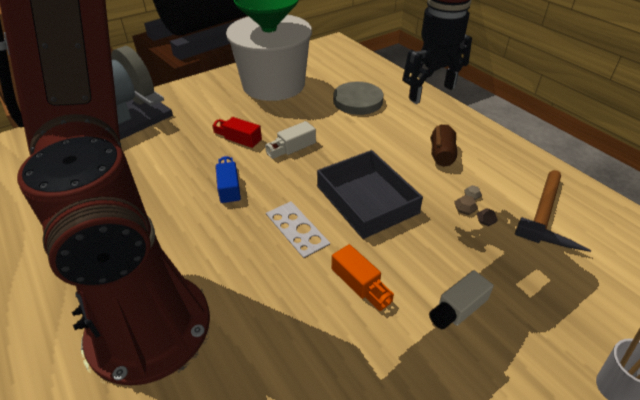

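The scene picture shows the white open bottle at about (395,288), with its mouth towards (412,262). The pan is at (295,232), and the red look-alike at (468,278) is close by. The capped bottle is mostly hidden behind the gripper, and the side view shows it at (462,300). Next I'll measure the bottle and pan poses.

```bash
python3 - <<'E'
from h import *
manip.get_image('scene'); 
im,d=manip.get_image('side')
im2,d2=manip.get_image('scene')
def rect(P,n):
    (c,s,a)=cv2.minAreaRect(P[:,:2].astype(np.float32)*1000); print(n,len(P),np.round(c,1),np.round(s,1),round(a,1))
for cam,dd in (('scene',d2),('side',d)):
    for r in manip.regions_of(cam,'bottle_mid'):
        P=cloud(cam,dd,r['mask']); print(cam,r['confidence'],np.round(r['extent']),P.mean(0).round(3),np.quantile(P[:,2],.95).round(4))
        if np.linalg.norm(P.mean(0)[:2]-[.49,.3])<.06:
            T=P[(P[:,2]>.038)]; T2=T[abs(T[:,2]-np.median(T[:,2]))<.004]; rect(T2,'top'); print(np.median(T2[:,2]))
            rect(P[P[:,2]>.005],'all')
            np.save(f'b_{cam}.npy',P)
    for r in manip.regions_of(cam,'pan')[:1]:
        P=cloud(cam,dd,r['mask']); print(cam,'pan',r['confidence']); T=P[abs(P[:,2]-.05)<.004]; rect(T,'rim'); print(np.median(T[:,2]))
    for r in manip.mark_of(cam,'pebble_mid')+manip.mark_of(cam,'bottle_mid'):
        v,u=r['pixel'];print(r['confidence'],u,v,world(cam,u,v,dd[int(v),int(u)]).round(4))
E
```

```text
scene 0.91 [467. 280.  64.  33.] [0.391 0.412 0.036] 0.0494
scene 0.86 [279. 158.  50.  38.] [ 0.363 -0.123  0.037] 0.0496
scene 0.65 [428. 212.  45.  51.] [0.287 0.259 0.035] 0.0495
scene 0.63 [398. 282.  45.  57.] [0.488 0.299 0.04 ] 0.0494
top 802 [485.6 297.4] [104.6  46.2] 1.1
0.04664352809784698
all 1209 [473.2 297.3] [131.6  46.5] 1.1
scene pan 0.92
rim 737 [510.9  35.7] [192.3 152.3] 85.7
0.05005463527691275
0.62 412.0 261.4 [0.4254 0.2971 0.0378]
0.81 457.7 280.6 [0.4101 0.4009 0.0433]
0.81 422.1 207.2 [0.2904 0.2442 0.0442]
0.73 282.4 155.6 [ 0.3678 -0.1166  0.0509]
0.63 394.0 286.5 [0.505  0.2981 0.0477]
0.32 294.1 238.6 [0.52   0.0381 0.005 ]
side 0.83 [237. 131.  54.  30.] [0.38  0.398 0.031] 0.048
side 0.82 [229. 179.  23.  45.] [0.268 0.233 0.038] 0.0482
side 0.76 [291. 139.  53.  34.] [0.471 0.288 0.032] 0.0483
top 394 [490.  298.1] [91.4 49. ] 2.3
0.046417231874471575
all 1060 [471.1 296.9] [129.1  50.6] 1.6
side 0.72 [363. 276.  62.  63.] [ 0.349 -0.142  0.034] 0.048
side pan 0.76
rim 790 [509.   36.7] [193.2 152.1] 85.5
0.049773409357999
0.54 273.3 145.0 [0.4217 0.2948 0.0307]
0.77 227.8 179.6 [0.2663 0.224  0.0452]
0.76 355.5 268.2 [ 0.3461 -0.1309  0.0465]
0.68 295.8 137.1 [0.4748 0.2744 0.0446]
```

>>> servo_tool --deltas '[[[0,0,-0.15,-15,-30,10,66],[0,0,-0.29,-30,-60,20,66],[0,0,-0.43,-45,-90,30,66],[0,0,-0.57,-60,-120,40,66],[0,0,-0.71,-75,-150,50,66],[0,0,-0.85,-90,-180,60,66],[0,0,-0.99,-105,-210,70,66],[0,0,-1.13,-120,-240,80,66],[0,0,-1.27,-135,-270,90,66],[0,0,-1.41,-148,-297,100,66]]]' --force 100

```text
time: 1.85
ee_pos: [0.4762, 0.2984, 0.1311]
tcp_rot: [-2.386, -2.043, -0.001]
wrist_force: [0.7, -0.1, -0.1]
finger_gap: 0.0662
```

```bash
python3 - <<'E'
from h import *
s=manip.sense(); print(s['time'],s['ee_pos'],s['joints'].round(3),s['finger_gap']); print(Ro.from_rotvec(s['tcp_rot']).as_matrix().round(3))
im,d=save('w1','wrist')
for r in manip.regions_of('wrist','bottle_mid'):
    P=cloud('wrist',d,r['mask']); P=P[P[:,2]>.005]; print(r['confidence'],P.mean(0).round(3),P.min(0).round(3),P.max(0).round(3))
    c,s,a=cv2.minAreaRect(P[:,:2].astype(np.float32)*1000);print(np.round(c,1),np.round(s,1),a)
    T=P[P[:,2]>.041];c,s,a=cv2.minAreaRect(T[:,:2].astype(np.float32)*1000);print(np.round(c,1),np.round(s,1),a)
im,d=save('scene1','scene')
for r in manip.regions_of('scene','bottle_mid')+manip.regions_of('scene','capped_mid'):
    P=cloud('scene',d,r['mask']); print(r['confidence'],P.mean(0).round(3),np.quantile(P,.02,axis=0).round(3),np.quantile(P,.98,axis=0).round(3))
E
```

```text
1.85 [0.47623485 0.29843326 0.1311276 ] [ 0.435  0.192  1.844  0.     1.105 -0.981] 0.06623263556734067
[[ 0.154  0.988  0.   ]
 [ 0.988 -0.154  0.   ]
 [ 0.     0.    -1.   ]]
0.91 [0.474 0.297 0.042] [0.407 0.273 0.005] [0.535 0.321 0.048]
[471.2 296.3] [127.8  46. ] 1.4274981021881104
[490.2 296.8] [89.8 46. ] 1.447564959526062
0.7 [0.391 0.395 0.044] [0.357 0.349 0.005] [0.428 0.471 0.049]
[381.8 411.6] [ 46.2 120.8] 27.008913040161133
[388.8 397.9] [46.  90.1] 26.976478576660156
0.83 [0.489 0.299 0.04 ] [0.411 0.276 0.005] [0.537 0.321 0.05 ]
0.75 [ 0.364 -0.129  0.035] [ 0.335 -0.202  0.004] [ 0.381 -0.076  0.05 ]
0.73 [0.297 0.313 0.022] [0.266 0.3   0.   ] [0.319 0.325 0.04 ]
0.66 [0.391 0.412 0.037] [0.347 0.358 0.005] [0.428 0.471 0.05 ]
0.57 [ 0.475 -0.271  0.037] [ 0.407 -0.299  0.006] [ 0.524 -0.253  0.051]
0.18 [0.509 0.035 0.018] [ 0.436 -0.057  0.003] [0.59  0.134 0.052]
```

The wrist camera puts the bottle middle at (0.490, 0.297) with its axis at 1.4°. The top is at 48 mm and the size is 128 x 46 mm, matching the sizes given. The red one stays clear, with x below 0.428. I'll descend and grip 15 mm towards the neck.

>>> servo_tool --deltas '[[[0,0,-0.1,-2,-1,20,66],[0,0,-0.18,-2,-1,50,66],[0,0,-0.18,-2,-1,85,66],[0,0,-0.18,-2,-1,110,66],[0,0,-0.18,-2,-1,124,66],[0,0,-0.18,-2,-1,124,66],[0,0,-0.18,-2,-1,124,30],[0,0,-0.18,-2,-1,124,30],[0,0,-0.18,-2,-1,124,30],[0,0,-0.18,-2,-1,124,30]]]' --force 100

```text
time: 3.1
ee_pos: [0.4776, 0.296, 0.0093]
tcp_rot: [2.199, 2.242, 0.006]
wrist_force: [0.3, -0.9, 5.2]
finger_gap: 0.0447
```

```bash
python3 - <<'E'
from h import *
s=manip.sense(); print(s['time'],s['ee_pos'],s['joints'].round(3),s['finger_gap'],s['wrist_force']); print(Ro.from_rotvec(s['tcp_rot']).as_matrix().round(3))
E
```

```text
3.1 [0.47759327 0.29595363 0.00933865] [ 0.43   0.375  1.889 -0.     0.874 -1.16 ] 0.04471452499914917 [ 0.26932056 -0.91762857  5.20550155]
[[-0.019  1.     0.004]
 [ 1.     0.019  0.001]
 [ 0.001  0.004 -1.   ]]
```

>>> servo_tool --deltas '[[[0,0,0,0,0,-15,30],[0,0,0,0,0,-40,30],[0,0,0,0,0,-70,30],[0,0,0,0,0,-100,30],[0,0,0,-10,5,-130,30],[0,0,0,-30,15,-150,30],[0,0,0,-55,28,-155,30],[0,0,0,-85,43,-155,30],[0,0,0,-115,58,-155,30],[0,0,0,-145,73,-155,30]]]' --force 100

```text
time: 4.1
ee_pos: [0.5513, 0.1506, 0.163]
tcp_rot: [-2.199, -2.243, 0.0]
wrist_force: [0.2, 0.1, -1.1]
finger_gap: 0.045
```

```bash
python3 - <<'E'
from h import *
s=manip.sense(); print(s['time'],s['ee_pos'],s['joints'].round(3),s['finger_gap'],s['wrist_force'])
save('s2','side'); save('c2','scene')
E
```

```text
4.1 [0.5512806  0.15061956 0.16300388] [ 0.144  0.172  1.8    0.     1.169 -1.447] 0.04496797249589224 [ 0.20359128  0.05235587 -1.14600906]
```

View pics/c2.png

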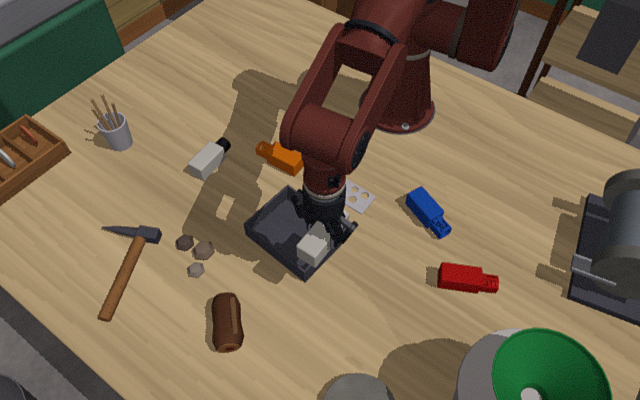

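The bottle is held at (318,245). The whole capped bottle is now visible at (208,158). Next: tip it over the pan's far wall.

>>> servo_tool --deltas '[[[0,0,0,-20,10,0,30],[-0.1,0,0.01,-40,21,0,30],[-0.2,-0.01,0.03,-60,31,0,30],[-0.3,-0.015,0.04,-80,41,0,30],[-0.4,-0.02,0.06,-100,51,0,30],[-0.5,-0.025,0.07,-115,59,8,30],[-0.6,-0.03,0.09,-115,59,18,30],[-0.7,-0.035,0.1,-115,59,27,30],[-0.7,-0.035,0.1,-115,59,33,30],[-0.7,-0.035,0.1,-115,59,33,30]]]' --force 100

```text
time: 5.2
ee_pos: [0.6107, 0.0384, 0.1273]
tcp_rot: [1.885, 1.732, 0.628]
wrist_force: [-0.6, 0.5, -0.8]
finger_gap: 0.0451
```

```bash
python3 - <<'E'
from h import *
s=manip.sense(); print(s['time'],s['ee_pos'],s['joints'].round(3),s['finger_gap'],s['wrist_force']);print(Ro.from_rotvec(s['tcp_rot']).as_matrix().round(3))
save('s3','side'); save('c3','scene')
E
```

```text
5.2 [0.61070778 0.03837672 0.12730696] [-0.037  0.019  2.205 -0.13   0.225 -1.408] 0.04505931120785309 [-0.57343452  0.53306449 -0.83354319]
[[ 0.084  0.765  0.638]
 [ 0.996 -0.065 -0.053]
 [ 0.001  0.64  -0.768]]
```

View pics/c3.png

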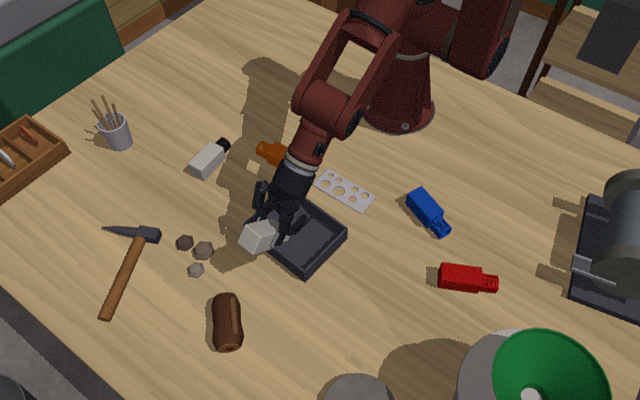

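View pics/s3.png

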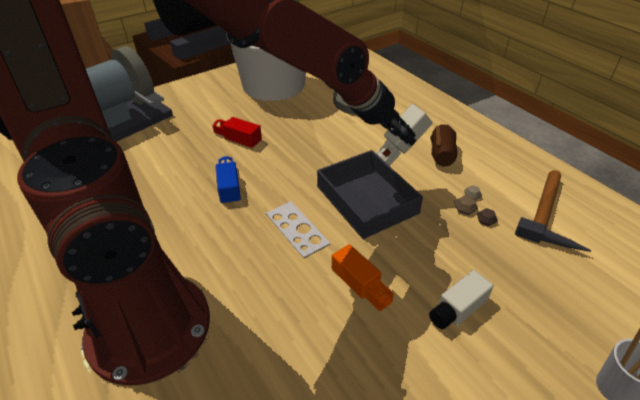

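Both pictures agree: the bottle is tipped mouth down over the far wall, with the pebble visible at (387,152) in the side view. q5 is near its lower limit, so I'll ease the tilt to about 35° and lower it close to the edge.

>>> servo_tool --deltas '[[[0.03,0,0,0,-3,4,30],[0.06,0,0,0,-7,9,30],[0.09,0,0,0,-11,15,30],[0.09,0,0,0,-15,20,30],[0.09,0,0,0,-18,24,30],[0.09,0,0,0,-20,27,30],[0.09,0,0,0,-20,27,30],[0.09,0,0,0,-20,27,30],[0.09,0,0,0,-20,27,30],[0.09,0,0,0,-20,27,30]]]' --force 100

```text
time: 6.3
ee_pos: [0.615, 0.0377, 0.0962]
tcp_rot: [1.942, 1.783, 0.564]
wrist_force: [0.7, 0.2, -1.3]
finger_gap: 0.0449
```

```bash
python3 - <<'E'
from h import *
s=manip.sense(); print(s['time'],s['ee_pos'],s['joints'].round(3),s['finger_gap'],s['wrist_force']);print(Ro.from_rotvec(s['tcp_rot']).as_matrix().round(3))
im,d=save('s4','side');cv2.imwrite('pics/s4z.png',cv2.resize(im[60:220,290:450,::-1],None,fx=3.7,fy=3.7))
E
```

```text
6.3 [0.61500937 0.0376634  0.09617114] [-0.041  0.101  2.156 -0.088  0.274 -1.449] 0.044865538609937514 [ 0.67638701  0.22343031 -1.25757295]
[[ 0.085  0.816  0.572]
 [ 0.996 -0.07  -0.047]
 [ 0.001  0.574 -0.819]]
```

View pics/s4z.png

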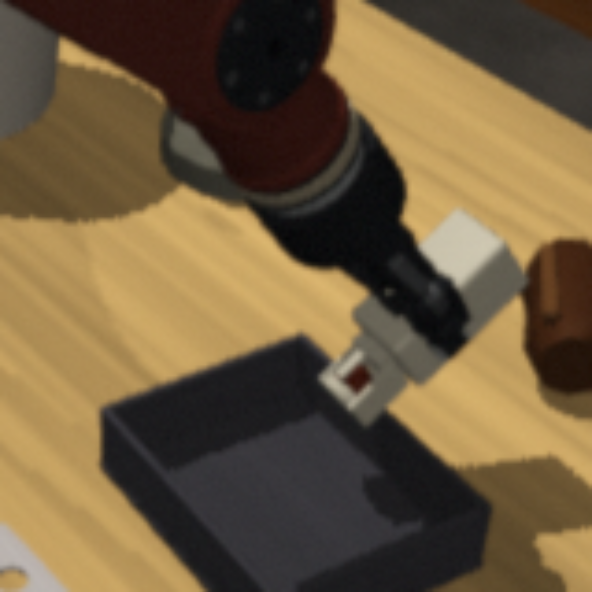

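>>> servo_tool --deltas '[[[0,0,0,0,-2,3,30],[0,0,0,0,-4,6,30],[0,0,0,0,-6,8,30],[0,0,0,0,-6,9,30],[0,0,0,0,-6.5,9.3,30],[0,0,0,0,-7,10,30],[0,0,0,0,-7,10,30],[0,0,0,0,-7,10,30],[0,0,0,0,-7,10,30],[0,0,0,0,-7,10,30]]]' --force 100

```text
time: 7.35
ee_pos: [0.6149, 0.0377, 0.0837]
tcp_rot: [1.942, 1.783, 0.564]
wrist_force: [0.1, -0.1, -1.2]
finger_gap: 0.045
```

```bash
python3 - <<'E'
from h import *
s=manip.sense(); print(s['time'],s['ee_pos'],s['joints'].round(3),s['finger_gap'],s['wrist_force'],s['wrist_torque']);print(Ro.from_rotvec(s['tcp_rot']).as_matrix().round(3)[:,2])
im,d=save('s5','side');cv2.imwrite('pics/s5z.png',cv2.resize(im[60:220,290:450,::-1],None,fx=3.7,fy=3.7))
E
```

```text
7.35 [0.61486291 0.03768429 0.08369843] [-0.041  0.127  2.159 -0.098  0.246 -1.439] 0.04504716433658483 [ 0.12535304 -0.111102   -1.15287127] [ 5.99534031e-02  4.55735642e-01 -3.52675030e-04]
[ 0.572 -0.047 -0.819]
```

View pics/s5z.png

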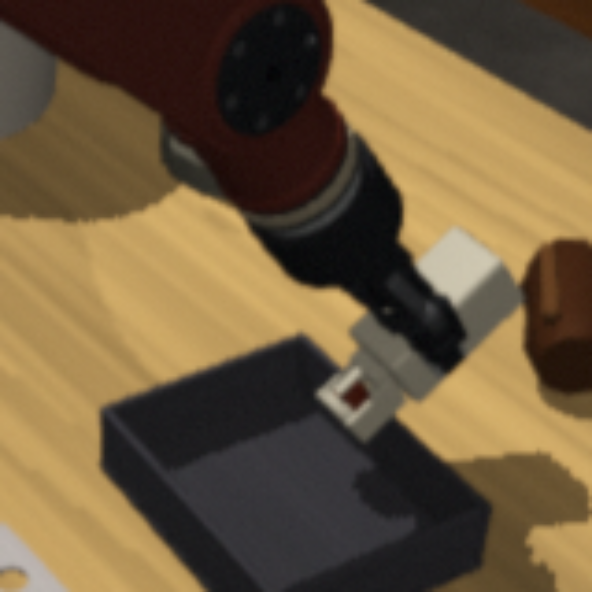

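>>> servo_tool --deltas '[[[0,0,0,0,-0.6,0.8,30],[0,0,0,0,-1.2,1.6,30],[0,0,0,0,-1.2,1.6,30],[0,0,0,0,-1.2,1.6,30],[0,0,0,0,-1.2,1.6,30],[0,0,0,0,-1.2,1.6,30],[0,0,0,0,-1.2,1.6,30],[0,0,0,0,-1.2,1.6,30],[0,0,0,0,-1.2,1.6,30],[0,0,0,0,-1.2,1.6,30]]]' --force 100

```text
time: 8.4
ee_pos: [0.6148, 0.0377, 0.0817]
tcp_rot: [1.942, 1.783, 0.564]
wrist_force: [-0.2, -0.3, 2.1]
finger_gap: 0.0451
```

Contact shows at about +3.3 N. Now short raps, each going about 2 mm deeper than this contact.

>>> servo_tool --deltas '[[[0,0,0,0,1.7,-2.5,30],[0,0,0,0,1.7,-2.5,30],[0,0,0,0,-0.6,0.8,30],[0,0,0,0,-0.9,1.2,30],[0,0,0,0,1.7,-2.5,30],[0,0,0,0,1.7,-2.5,30],[0,0,0,0,-0.9,1.2,30],[0,0,0,0,-1.2,1.6,30],[0,0,0,0,-1.2,1.6,30],[0,0,0,0,-1.2,1.6,30]]]' --force 100

```text
time: 9.4
ee_pos: [0.6152, 0.0377, 0.0801]
tcp_rot: [1.941, 1.783, 0.565]
wrist_force: [-0.4, -0.3, 2.3]
finger_gap: 0.0449
```

```bash
python3 - <<'E'
from h import *
s=manip.sense(); print(s['time'],s['ee_pos'],s['joints'].round(3),s['finger_gap'],s['wrist_force'],s['wrist_torque'])
im,d=save('s6','side');cv2.imwrite('pics/s6z.png',cv2.resize(im[60:220,290:450,::-1],None,fx=3.7,fy=3.7))
E
```

```text
9.4 [0.61524038 0.03766856 0.08014487] [-0.041  0.135  2.159 -0.102  0.237 -1.435] 0.04488415236974541 [-0.39021071 -0.31571431  2.31705094] [ 0.03581057  0.12657803 -0.04405631]
```

View pics/s6z.png

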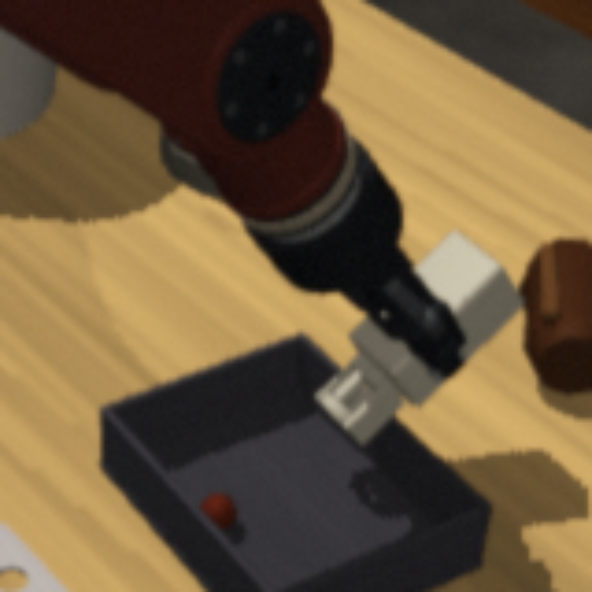

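The pebble lies in the pan, at about (220,510) in the zoomed view, and the neck is empty. Now I'll lift, level the bottle and carry it back.

>>> servo_tool --deltas '[[[0,0,0,0,6,-8,30],[0,0,0,0,16,-22,30],[0,0,0,0,28,-40,30],[0,0,0,0,40,-57,30],[0.1,0,0,0,49,-70,30],[0.2,0,0,0,49,-70,30],[0.3,0,0,0,49,-70,30],[0.4,0,0,0,49,-70,30],[0.5,0,0,0,49,-70,30],[0.61,0,0,0,49,-70,30]]]' --force 100

```text
time: 10.45
ee_pos: [0.6138, 0.0378, 0.1653]
tcp_rot: [-2.31, -2.123, 0.003]
wrist_force: [0.4, -0.5, -1.0]
finger_gap: 0.0451
```

```bash
python3 - <<'E'
from h import *
s=manip.sense(); print(s['time'],s['ee_pos'],s['joints'].round(3),s['finger_gap'],s['wrist_force']);R=Ro.from_rotvec(s['tcp_rot']).as_matrix();print(R.round(3))
print(R.T@(np.array([.478,.297,.05])-s['ee_pos'])*1000)
E
```

```text
10.45 [0.61384178 0.03775218 0.16533414] [-0.054  0.261  1.69   0.002  1.196 -1.541] 0.04512565555680859 [ 0.35174836 -0.47168409 -0.95205009]
[[ 0.084  0.996 -0.004]
 [ 0.996 -0.084  0.002]
 [ 0.002 -0.005 -1.   ]]
[ 246.7050857  -156.63270285  116.47824932]
```

>>> servo_tool --deltas '[[[0,0,-0.01,15,-9,0,30],[0,0,-0.02,40,-25,0,30],[0,0,-0.04,75,-48,0,30],[0,0,-0.06,110,-70,0,30],[0,0,-0.08,145,-92,0,30],[0,0,-0.1,180,-114,0,30],[0,0,-0.1,215,-136,0,30],[0,0,-0.1,240,-152,20,30],[0,0,-0.1,247,-157,50,30],[0,0,-0.1,247,-157,80,30]]]' --force 100

```text
time: 11.45
ee_pos: [0.4769, 0.2991, 0.085]
tcp_rot: [-2.2, -2.242, -0.005]
wrist_force: [-0.0, 0.1, -1.6]
finger_gap: 0.0449
```

```bash
python3 - <<'E'
from h import *
s=manip.sense(); print(s['time'],s['ee_pos'],s['finger_gap'],s['wrist_force']);R=Ro.from_rotvec(s['tcp_rot']).as_matrix();print(R.round(3))
im,d=save('s7','side');cv2.imwrite('pics/s7z.png',cv2.resize(im[40:200,200:400,::-1],None,fx=3.7,fy=3.7))
E
```

```text
11.45 [0.47691401 0.2991164  0.08499527] 0.044947762267392055 [-0.02829079  0.08603185 -1.60413568]
[[-0.019  1.     0.002]
 [ 1.     0.019  0.003]
 [ 0.003  0.002 -1.   ]]
```

View pics/s7z.png

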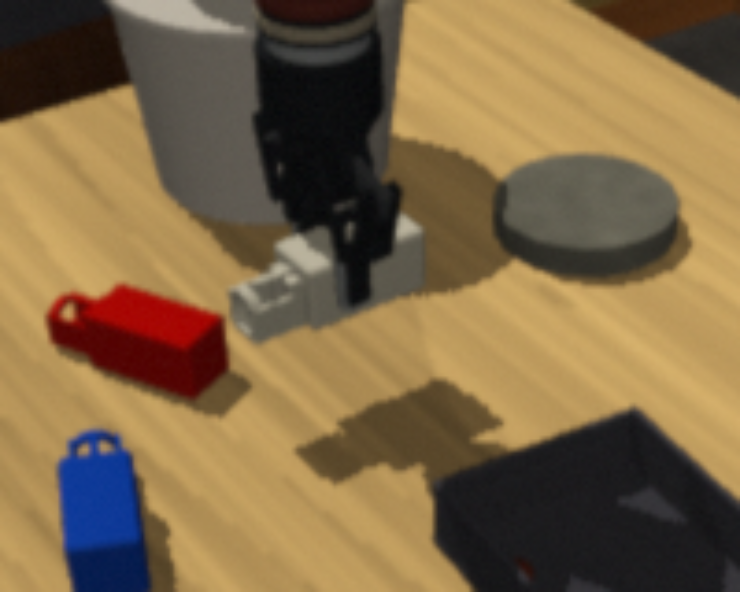

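The bottle is level, with an empty neck, over its old spot. Lowering it, then releasing.

>>> servo_tool --deltas '[[[0,0,0,0,0,15,30],[0,0,0,0,0,33,30],[0,0,0,0,0,50,30],[0,0,0,0,0,62,30],[0,0,0,0,0,68,30],[0,0,0,0,0,72,30],[0,0,0,0,0,74,30],[0,0,0,0,0,75,30],[0,0,0,0,0,75,30],[0,0,0,0,0,75,30]]]' --force 100

```text
time: 12.5
ee_pos: [0.4796, 0.2974, 0.0108]
tcp_rot: [-2.204, -2.238, -0.004]
wrist_force: [-0.9, -0.1, -1.3]
finger_gap: 0.0447
```

>>> servo_tool --deltas '[[[0,0,0,0,0,0,50],[0,0,0,0,0,0,56],[0,0,0,0,0,0,64],[0,0,0,0,0,0,66],[0,0,0,0,0,0,66],[0,0,0,0,0,-15,66],[0,0,0,0,0,-40,66],[0,0,0,0,0,-75,66],[0,0,0,0,0,-115,66],[0,0,0,0,0,-150,66]]]'

```text
time: 13.5
ee_pos: [0.4794, 0.2971, 0.1634]
tcp_rot: [2.204, 2.238, 0.005]
wrist_force: [0.7, 0.3, 0.6]
finger_gap: 0.0661
```

```bash
python3 - <<'E'
from h import *
s=manip.sense(); print(s['time'],s['ee_pos'],s['finger_gap'],s['wrist_force'])
im,d=save('c8','scene')
for th in ('bottle_mid','pebble_mid','capped_mid'):
  for r in manip.regions_of('scene',th):
    P=cloud('scene',d,r['mask']); print(th,r['confidence'],P.mean(0).round(3),np.quantile(P,.02,axis=0).round(3),np.quantile(P,.98,axis=0).round(3))
im,d=save('w8','wrist')
for r in manip.regions_of('wrist','bottle_mid')[:2]:
    P=cloud('wrist',d,r['mask']);P=P[P[:,2]>.041]; print('w',cv2.minAreaRect(P[:,:2].astype(np.float32)*1000),P[:,2].max())
save('s8','side')
E
```

```text
13.5 [0.4794348  0.29714753 0.16338982] 0.066120010266759 [0.65140817 0.27817886 0.5732908 ]
bottle_mid 0.85 [0.39  0.412 0.036] [0.344 0.357 0.003] [0.428 0.473 0.05 ]
bottle_mid 0.72 [0.49 0.3  0.04] [0.414 0.278 0.006] [0.54  0.321 0.05 ]
bottle_mid 0.59 [ 0.363 -0.127  0.036] [ 0.334 -0.202  0.005] [ 0.381 -0.076  0.05 ]
bottle_mid 0.58 [0.3   0.309 0.037] [0.259 0.295 0.001] [0.477 0.335 0.311]
pebble_mid 0.48 [0.46  0.07  0.026] [0.454 0.065 0.02 ] [0.465 0.076 0.03 ]
pebble_mid 0.38 [ 0.475 -0.271  0.036] [ 0.407 -0.299  0.002] [ 0.524 -0.252  0.05 ]
capped_mid 0.87 [ 0.475 -0.27   0.036] [ 0.406 -0.299  0.004] [ 0.524 -0.252  0.05 ]
w ((491.7983703613281, 295.4782409667969), (89.14361572265625, 45.49518585205078), 1.592731237411499) 0.046547846413859284
w ((388.48150634765625, 395.5694580078125), (45.754669189453125, 90.0783920288086), 27.041397094726562) 0.04686134689387231
```

View pics/c8.png

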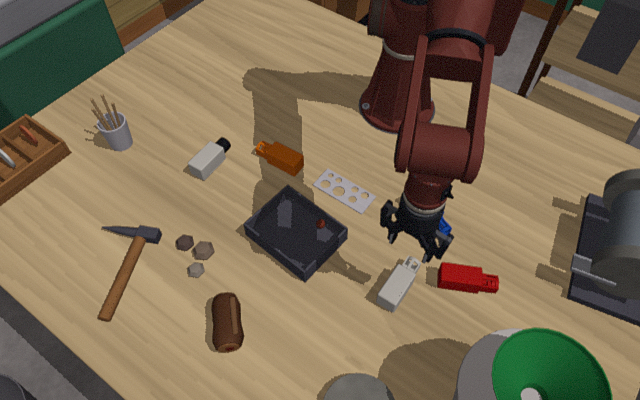

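View pics/s8.png

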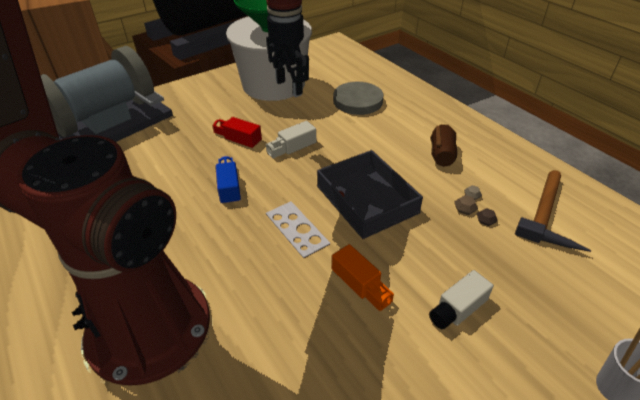

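The scene view shows the pebble in the pan at (321,223), world (0.46, 0.07). The bottle lies flat at (397,285), and the capped bottle is unmoved at (208,158). Handing in.

```bash
python3 - <<'E'
from h import *
print(manip.sense()['joint_velocities'].round(3)); print(manip.close_job())
E
```

```text
[ 0.     0.012  0.005 -0.001 -0.     0.   ]
the job is handed in; nothing more can be done
None
```

The pebble is out of the open bottle and in the pan. The bottle is back on the bench on its side, and I handed the job in at about 13.7 s.

I gripped the open white bottle at 100 N, tipped it about 35° mouth down over the pan's far wall and rapped the underside of its collar on the edge. The pebble dropped out during the raps. I then levelled the bottle, laid it back where it had been and backed the gripper off.

Last checks:
- **Pebble:** it shows in the pan at about (0.46, 0.07). The side view could not confirm this at the end, because the pan wall hides the spot.
- **Open bottle:** it lies flat at about (0.492, 0.295), roughly 0.14 m clear of the pan.
- **Capped bottle:** it is at about (0.475, -0.27), the same reading as before I gripped anything.
- **Arm:** the gripper is open, at z 0.163 m, and touching nothing.
- **Forces:** the wrist showed only about 2 to 3 N while pressing on the edge. The peak force of each rap was not recorded.

Some network detections were wrong: the look-alikes were reported as the bottle, and the first capped-bottle mark was wrong because the gripper hid it. I set these aside by checking against the pictures.

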